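Sort respirator filter cartridges into their colour trays

ROBOT

A 6-joint arm with a two-finger parallel gripper is mounted at the origin on the work surface. World frame = base frame: x ahead of the robot, y to its left, z up, the work surface at z = 0. Lengths are in m, angles in rad, forces in N, time in s.
With the tool pointing down it reaches from about 0.275 to 0.85 m from the base axis. Payload 19 kg.
Tool frame: the origin (TCP) lies midway between the tips of the shut fingers; the grasp point (between the pads) lies 19 mm behind it; x points along the fingers, z is the direction in which the jaws open and shut, and the axes are right-handed (so a half turn about x gives the same grasp; the last joint's range is limited). The gripper opens to 85 mm and grips with 20 to 120 N. Pads are 22 mm wide; open, the fingers measure 114 mm over their backs; the gripper's body (76 mm by 85 mm) begins 54 mm behind the grasp point. The pads swing forward as they close: fully open they stand 13 mm farther back than shut.
Start: joints at [-1.434, 0.15, 1.437, -0, 1.554, -0.134], TCP at [0.154, -0.554, 0.231] pointing down, gripper open.
Joint ranges: [-2.8, 2.8], [-0.68, 2.1], [0.12, 2.68], [-1.39, 4.53], [0.16, 2.79], [-2.81, 2.81]. Speed limits (rad/s): [1.89, 1.89, 2.22, 3.01, 3.01, 3.01].

INTERFACE

Orientations are given as a unit quaternion [x, y, z, w].
In Python, from bench import env gives the robot as it stands.
- The arm moves only by the tool move_arm, never from a script. Its argument "rows" is a list of rows, each a list of 7 numbers: the turn, a rotation vector about the tool's x, y, z as a fraction of full scale, then the shift along the tool's x, y, z as a fraction of full scale, then the opening, from 0 (shut) to 1 (fully open). A call has 1 to 12 rows; each row is the pose to reach, as a shift and turn from the pose commanded when the call began, along the tool's axes at that moment, turning the shorter way round; what a row does not reach only later rows make up. Full scale, the value 1, is 150 mm for a shift and 180 degrees for a turn. A row lasts 1/10 s, in which the tool goes at most 50 mm and 8.59 degrees, less where a joint would pass 70% of its speed; a pose out of reach is approached as far as the arm can. A call with a number of a shift or a turn outside -1 to 1 is refused whole. A call with a gripper value outside its range is refused whole. The fingers move at their own pace and stop on an object; "force" is the grip in N (left out, the last holds). Time passes only in rows, so rows that repeat a pose let the fingers close. It gives the time, the measured TCP pose, the force and the opening at its end, in the units of the state.
- env.state(): the state, without advancing time (a new reading comes with each control period).
- env.capture(name): name is "scene" or "top" or "wrist"; returns a dict with "pixels" (400x640x3 uint8, red, green, blue), "intrinsics" (3x3 intrinsics, pixels), "T" (4x4, takes a point from camera to world coordinates). Camera axes: x right, y down, z forward; pixel columns grow to the right and rows downward; lengths in m; the calibration is good to about 2 mm. A picture is of the moment at which its call begins. There is no depth.
- env.sign_off(): hands the job in, once; it reports no verdict.
Trained networks look in a picture, given as the dict that the camera call returned (one of the last four; its "shot" number tells which), for a name from the list of things; names that differ only in an ending like _2 or _b are one class to them, and where a whole thing is asked for, a point or a joint stands for the part that bears it (a point fixed in the world has none). Each returns a list of dicts, best first, with "score" (0 to 1); they miss things now and then, are a little off and sometimes report something else, mostly with a low value. They report only what shows in the picture. A call takes as long as a camera call.
- env.outline_of(picture, name): "pixels" (400x640 bool, what is visible of it).
- env.mark_of(picture, name): "centre" ([x, y, z] in m, in world coordinates, good to about 4 mm: a listed point, or the origin of a listed thing).
The state is a dict: "t": time; "joints": joint angles; "joint_velocities": joint speeds; "joint_torque": joint torques, N m; "ee_pos": TCP position; "eef_rot": TCP orientation; "contact_force": force on the tool from outside, world axes, zero at the start; "ft_torque": the same for the moment, N m; "width": finger opening in m.
Only numpy, scipy, OpenCV 4.12 (cv2) and the standard library are available. Lean on these libraries where they do the work, as an engineer would, in place of code of your own. Each camera call takes 0.05 s, during which the arm holds its last target.

TASK

Sort the five respirator filter cartridges into the trays: each one that still has its black sealing cap goes into the tray of its own colour (a white band only means an added dust stage, so that one goes by its other colour), and the opened one with the bare steel neck goes into the red discard tray whatever its colour. Leave every cartridge standing neck up, flat on its tray's floor, set down rather than dropped, and do not disturb the glass flask.

Things in the scene. Friction and masses are not known exactly. Their poses are not given: they have to be found in the camera images.
- brown_cartridge_mid (a point): Sealed filter cartridge with a brown band and brown shoulder. Overall 56 mm tall: round body 64 mm in diameter and 32 mm tall, on its top a central round neck, closed by a ribbed black cap 40 mm in diameter, from 32 to 56 mm height. Stands on its flat underside, neck up, about 70 to 120 g. The point is its centre, on its axis half-way up (28 mm above its underside); z along the axis, up.
- yellow_cartridge_mid (a point): Sealed filter cartridge with a yellow band and all-yellow shoulder, no white. Overall 56 mm tall: round body 64 mm in diameter and 32 mm tall, on its top a central round neck, closed by a ribbed black cap 40 mm in diameter, from 32 to 56 mm height. Stands on its flat underside, neck up, about 70 to 120 g. The point is its centre, on its axis half-way up (28 mm above its underside); z along the axis, up.
- combi_cartridge_mid (a point): Sealed combined filter cartridge, taller than the others, with a yellow and a white band; shoulder yellow with a white outer rim. Overall 68 mm tall: round body 64 mm in diameter, 44 mm tall; on it a round neck (44 to 68 mm height) closed by a ribbed black cap 40 mm in diameter. Stands on its underside, neck up, about 90 to 145 g. The point is its centre, on its axis, 34 mm above its underside; z along the axis, up.
- green_cartridge_mid (a point): Sealed filter cartridge with a green band and green shoulder. Overall 56 mm tall: round body 64 mm in diameter and 32 mm tall, on its top a central round neck, closed by a ribbed black cap 40 mm in diameter, from 32 to 56 mm height. Stands on its flat underside, neck up, about 70 to 120 g. The point is its centre, on its axis half-way up (28 mm above its underside); z along the axis, up.
- open_cartridge_mid (a point): Opened filter cartridge with a brown band and brown shoulder: its black cap is missing and its bare, open, threaded steel neck shows. Overall 56 mm tall: round body 64 mm in diameter and 32 mm tall, on its top a central round neck, 39 mm in diameter, from 32 to 56 mm height. Stands on its flat underside, neck up, about 70 to 120 g. The point is its centre, on its axis half-way up (28 mm above its underside); z along the axis, up.
- brown_tray: The brown stacking tray, fixed to the bench: open-topped, outside 100 mm (its x) by 180 mm (its y), walls 4 mm thick, rim 25 mm above its underside, floor 4 mm thick, inside 92 x 172 mm, so two cartridges fit side by side along its long y axis. Plain white label cards on its long sides. Origin: centre of its underside; z up. The yaw differs from tray to tray.
- yellow_tray: The yellow stacking tray, fixed to the bench: open-topped, outside 100 mm (its x) by 180 mm (its y), walls 4 mm thick, rim 25 mm above its underside, floor 4 mm thick, inside 92 x 172 mm, so two cartridges fit side by side along its long y axis. Plain white label cards on its long sides. Origin: centre of its underside; z up. The yaw differs from tray to tray.
- green_tray: The green stacking tray, fixed to the bench: open-topped, outside 100 mm (its x) by 180 mm (its y), walls 4 mm thick, rim 25 mm above its underside, floor 4 mm thick, inside 92 x 172 mm, so two cartridges fit side by side along its long y axis. Plain white label cards on its long sides. Origin: centre of its underside; z up. The yaw differs from tray to tray.
- red_tray: The red stacking tray (discard), fixed to the bench: open-topped, outside 100 mm (its x) by 180 mm (its y), walls 4 mm thick, rim 25 mm above its underside, floor 4 mm thick, inside 92 x 172 mm, so two cartridges fit side by side along its long y axis. Plain white label cards on its long sides. Origin: centre of its underside; z up. The yaw differs from tray to tray.
- flask_mid (a point): Bystander: empty amber conical glass flask, 64 mm in diameter at the foot, 96 mm tall, standing at one side near the cartridges. The point is on its axis, 48 mm above its underside.

How it is judged:
By the outcome, as a careful person would: the job done as asked, in the order asked, and still so for the second after the job is handed in, with the robot touching nothing.
It also fails if it takes over 128 s, if anything falls off the work surface, if the arm or the gripper's body presses on something with over 40 N, if the wrist force passes 120 N, or if a joint passes its speed limit or range.

## Working session

There is one attempt and no reset: what is moved stays moved. The work goes in short steps, Python scripts to look and compute and a tool call to move; the robot and the scene stay as the last step left them, time stands still between calls to the robot, and variables do not carry over. Pictures are saved under pics/ and viewed, and the job is handed in when it is done.

Besides the shell and the picture viewer there is one more tool, called after "Emit:" as a command line: name --pt "numbers of a row" for each row, then --argument value for the rest. move_arm: Moves the arm, as the interface text tells. Its arguments: {"type":"object","properties":{"rows":{"type":"array","items":{"type":"array","items":{"type":"number"}}},"force":{"type":"number"}},"required":["rows"]}

```bash
ls; mkdir -p pics; python3 - <<'E'
from bench import env
import cv2
s=env.state(); print({k:(v if not hasattr(v,'tolist') else v.tolist()) for k,v in s.items()})
for n in ("scene","top","wrist"):
    c=env.capture(n); cv2.imwrite(f"pics/{n}0.png",c["pixels"][:,:,::-1]); print(n,c["intrinsics"],c["T"])
E
```

```text
pics
{'t': 0.0, 'joints': [-1.4339827262987153, 0.15102444615201738, 1.4380001232237472, -5.701732777044955e-06, 1.5537888736059378, -0.13397770155039998], 'joint_velocities': [0.0004903508500245162, -0.0012613947770752014, -0.001132677377031865, -0.0012117632891096703, -0.0017947433051344547, 0.0005306985747468401], 'joint_torque': [-2.796188368847652e-05, -71.3055968284607, -57.08747863769531, -0.00019192765648767818, 0.008969797636382282, 8.642202601549798e-05], 'ee_pos': [0.15376892045991974, -0.5538194843743146, 0.23066894207529084], 'eef_rot': [0.42823605467600945, 0.5632221468113875, -0.42762938060293054, 0.562608040879129], 'contact_force': [-0.06540717311499793, -0.01673655184908647, 0.1552697698821971], 'ft_torque': [-0.04185964943040595, 0.0015652562052987263, -0.01904102534499357], 'width': 0.08554656048146553}
scene [[380.66917223   0.         321.87403245]
 [  0.         380.66917223 197.51198083]
 [  0.           0.           1.        ]] [[ 0.4863968   0.56895818 -0.66310236  1.23195345]
 [ 0.87373042 -0.31355964  0.37185414 -0.41988943]
 [ 0.00364732 -0.76024137 -0.64963048  0.77204182]
 [ 0.          0.          0.          1.        ]]
top [[448.07991177   0.         318.45562495]
 [  0.         448.07991177 197.76925917]
 [  0.           0.           1.        ]] [[-0.00855444 -0.99243854  0.12244414  0.36221119]
 [-0.99991881  0.0096462   0.00832638 -0.00328753]
 [-0.00944454 -0.12236297 -0.99244048  1.21559155]
 [ 0.          0.          0.          1.        ]]
wrist [[332.15810274   0.         316.71363776]
 [  0.         332.15810274 201.98775967]
 [  0.           0.           1.        ]] [[ 0.26676595 -0.9106235  -0.31559589  0.23470737]
 [-0.96375924 -0.25274083 -0.08538262 -0.5302841 ]
 [-0.00201255  0.32693563 -0.94504446  0.37390457]
 [ 0.          0.          0.          1.        ]]
```

View pics/scene0.png

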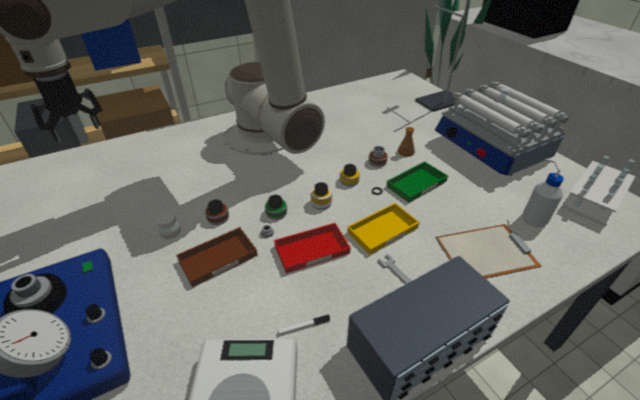

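View pics/top0.png

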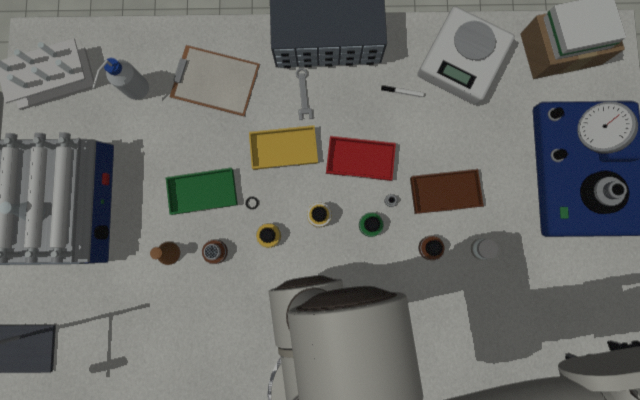

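View pics/wrist0.png

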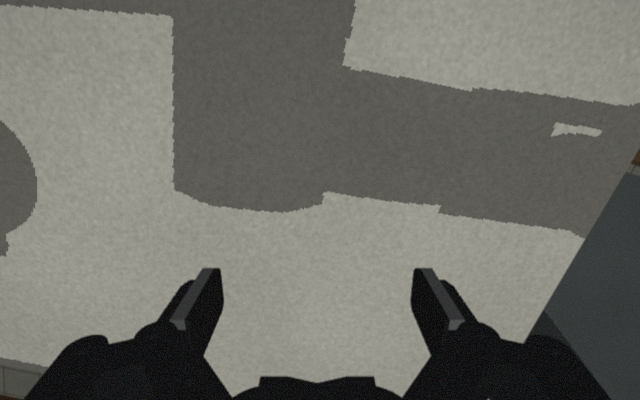

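The top view shows, from left to right: flask (165,253), open cartridge (214,252), yellow (268,236), combi (319,215), green (371,224) and brown (432,248). The trays are green (202,192), yellow (284,148), red (361,158) and brown (446,192). A grey beaker at (486,248) stands beside the brown cartridge. The wrist view shows only bare bench.

```bash
cat > h.py <<'E'
import numpy as np, cv2
from bench import env
C=["brown_cartridge_mid","yellow_cartridge_mid","combi_cartridge_mid","green_cartridge_mid","open_cartridge_mid","flask_mid"]
TR=["brown_tray","yellow_tray","green_tray","red_tray"]
def ray(c,uv):
    K=np.array(c["intrinsics"]);T=np.array(c["T"])
    d=T[:3,:3]@np.linalg.inv(K)@np.array([uv[0],uv[1],1.]); return T[:3,3],d/np.linalg.norm(d)
def tri(rs):
    A=np.zeros((3,3));b=np.zeros(3)
    for o,d in rs:
        P=np.eye(3)-np.outer(d,d);A+=P;b+=P@o
    x=np.linalg.solve(A,b); return x,max(np.linalg.norm((np.eye(3)-np.outer(d,d))@(x-o)) for o,d in rs)
def onz(c,uv,z):
    o,d=ray(c,uv); return o+d*(z-o[2])/d[2]
def proj(c,p):
    T=np.linalg.inv(np.array(c["T"]));q=T[:3,:3]@np.array(p)+T[:3,3];u=np.array(c["intrinsics"])@q;return u[:2]/u[2]
E
python3 - <<'E'
from h import *
np.set_printoptions(precision=4,suppress=True)
t=env.capture("top");s=env.capture("scene")
for n in C+TR:
    for nm,c in (("top",t),("scene",s)):
        r=env.mark_of(c,n); print(n,nm,[(np.round(x["centre"],3).tolist(),round(x["score"],2)) for x in r[:3]])
for n in C+TR:
    for nm,c in (("top",t),("scene",s)):
        r=env.outline_of(c,n)
        for x in r[:2]:
            m=np.array(x["pixels"]);ys,xs=np.nonzero(m)
            if len(xs)==0: continue
            print(n,nm,round(x["score"],2),m.sum(),np.round([xs.mean(),ys.mean()],1),xs.min(),xs.max(),ys.min(),ys.max(), cv2.minAreaRect(np.stack([xs,ys],1).astype(np.float32)) if "tray" in n else "")
        if r: np.save(f"ol_{n}_{nm}.npy",np.array(r[0]["pixels"]))
for nm,c in (("top",t),("scene",s)):
    p=c["pixels"]
    x0,y0,x1,y1=(130,120,510,280) if nm=="top" else (140,130,460,290)
    cv2.imwrite(f"pics/{nm}_crop.png",cv2.resize(p[y0:y1,x0:x1,::-1],None,fx=2,fy=2,interpolation=cv2.INTER_CUBIC))
E
```

```text
brown_cartridge_mid top [([0.371, -0.287, 0.025], 0.66), ([0.369, 0.413, 0.049], 0.61)]
brown_cartridge_mid scene [([0.371, -0.292, 0.029], 0.76)]
yellow_cartridge_mid top [([0.41, 0.141, 0.024], 0.6)]
yellow_cartridge_mid scene [([0.41, 0.142, 0.025], 0.79), ([0.366, 0.287, 0.028], 0.2)]
combi_cartridge_mid top [([0.465, 0.009, 0.034], 0.59)]
combi_cartridge_mid scene [([0.465, 0.009, 0.036], 0.74)]
green_cartridge_mid top [([0.436, -0.129, 0.03], 0.61)]
green_cartridge_mid scene [([0.436, -0.131, 0.028], 0.9)]
open_cartridge_mid top [([0.366, 0.289, 0.033], 0.76)]
open_cartridge_mid scene [([0.369, 0.286, 0.03], 0.75)]
flask_mid top [([0.37, 0.412, 0.051], 0.92)]
flask_mid scene [([0.366, 0.418, 0.051], 0.53)]
brown_tray top [([0.524, -0.336, -0.003], 0.58)]
brown_tray scene [([0.522, -0.337, 0.001], 0.77)]
yellow_tray top []
yellow_tray scene [([0.653, 0.104, 0.001], 0.78)]
green_tray top [([0.37, -0.285, 0.025], 0.65), ([0.533, 0.329, -0.001], 0.64)]
green_tray scene [([0.532, 0.326, 0.001], 0.59), ([0.654, 0.105, -0.0], 0.45)]
red_tray top [([0.651, 0.103, 0.002], 0.46)]
red_tra
[... 1670 characters left out ...]
.60000610351562), (30.857738494873047, 59.032188415527344), 63.43495178222656)
green_tray scene 0.53 2399 [310.8 247.2] 274 350 223 272 ((311.8702392578125, 246.57838439941406), (35.73143005371094, 72.63921356201172), 72.89727020263672)
red_tray top 0.59 2496 [360.5 157.6] 327 394 136 180 ((360.6610107421875, 157.76065063476562), (66.66561889648438, 38.34415054321289), 6.170175075531006)
red_tray top 0.35 488 [214.3 251.1] 202 227 239 263 ((214.30003356933594, 251.10003662109375), (23.702320098876953, 24.59674835205078), 63.43495178222656)
red_tray scene 0.85 2401 [310.6 247.1] 274 350 223 272 ((311.8083190917969, 246.3531036376953), (36.22126770019531, 72.86866760253906), 73.49563598632812)
```

View pics/top_crop.png

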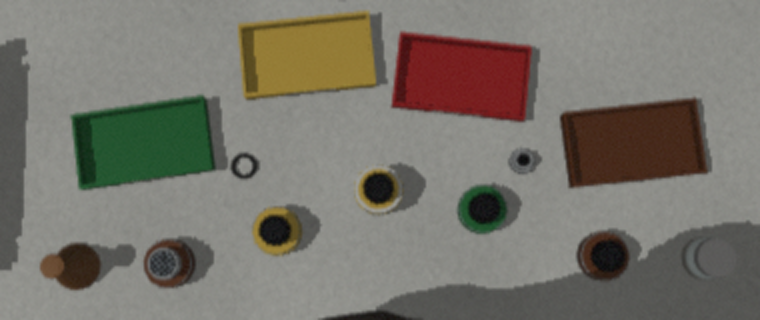

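View pics/scene_crop.png

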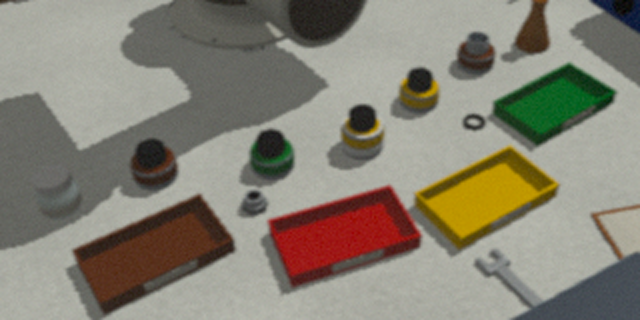

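Marks from both views agree. Next I triangulate the cap tops and tray rims myself.

```bash
python3 - <<'E'
from h import *
from scipy.optimize import least_squares
from scipy.spatial.transform import Rotation as R
np.set_printoptions(precision=4,suppress=True)
t=env.capture("top");s=env.capture("scene")
st=env.state();print(R.from_quat(st["eef_rot"]).as_matrix())
# caps: dark blobs
appr={"brown":(.371,-.289,.044),"yellow":(.41,.141,.044),"combi":(.465,.009,.056),"green":(.436,-.130,.044)}
for n,p in appr.items():
    rs=[];cc=[]
    for c in (t,s):
        u=proj(c,p);g=c["pixels"].astype(int).max(2)
        yy,xx=np.mgrid[:400,:640];m=(g<50)&((xx-u[0])**2+(yy-u[1])**2<13**2)
        k,l,stt,ce=cv2.connectedComponentsWithStats(m.astype(np.uint8))
        i=1+np.argmax(stt[1:,4]);cc.append((ce[i].round(1),stt[i,4],u.round(1)));rs.append(ray(c,ce[i]))
    print(n,tri(rs),cc)
# trays: fit rectangle pose (x,y,yaw,h) to colour masks' hull in both views
def mask(c,n,p):
    u=proj(c,p);hsv=cv2.cvtColor(c["pixels"],cv2.COLOR_RGB2HSV)
    H=hsv[...,0].astype(int);S=hsv[...,1]
    lo,hi={"brown":(0,16),"yellow":(17,35),"green":(45,80),"red":(0,7)}[n]
    m=(S>90)&(((H>=lo)&(H<=hi))|((n in("red","brown"))&(H>172)))
    k,l,stt,ce=cv2.connectedComponentsWithStats(m.astype(np.uint8))
    i=l[int(u[1]),int(u[0])]; return (l==i) if i else None
tr={"brown":(.523,-.337),"yellow":(.653,.104),"green":(.533,.327),"red":(.619,-.108)}
def model(q,h=.025):
    x,y,a=q;cs,sn=np.cos(a),np.sin(a)
    P=[(i,j) for i,j in((-.05,-.09),(.05,-.09),(.05,.09),(-.05,.09))]
    return np.array([[x+cs*i-sn*j,y+sn*i+cs*j,z] for z in(0,h) for i,j in P])
for n,p in tr.items():
    ms=[(c,mask(c,n,(*p,.004))) for c in (t,s)]
    hulls=[(c,cv2.convexHull(np.argwhere(m)[:,::-1].astype(np.float32))) for c,m in ms if m is not None]
    def res(q,hs=hulls):
        r=[]
        for c,hl in hs:
            mh=cv2.convexHull(np.array([proj(c,v) for v in model(q[:3],q[3])],np.float32))
            for v in hl[:,0]: r.append(cv2.pointPolygonTest(mh,tuple(map(float,v)),True))
            for v in mh[:,0]: r.append(cv2.pointPolygonTest(hl,tuple(map(float,v)),True))
        return np.array(r)
    f=lambda hs:least_squares(res,[*p,0.05,.025],args=(hs,),diff_step=1e-3,loss="soft_l1",x_scale=[.1,.1,.3,.02])
    for k,hs in (("both",hulls),):
        o=f(hs);print(n,k,o.x,np.degrees(o.x[2]),"rms px",np.sqrt((res(o.x,hs)**2).mean()),[int(m.sum()) for c,m in ms if m is not None])
E
```

```text
[[-0.      0.9636  0.2675]
 [ 0.0002  0.2675 -0.9636]
 [-1.      0.     -0.0002]]
brown (array([ 0.3716, -0.2913,  0.0405]), np.float64(0.001340256875816789)) [(array([434. , 248.6]), np.int32(281), array([432.9, 248.6])), (array([214.9, 206.7]), np.int32(173), array([214.9, 205.4]))]
yellow (array([0.411 , 0.1416, 0.043 ]), np.float64(0.00017940276130509473)) [(array([267.1, 234.7]), np.int32(169), array([267.3, 235. ])), (array([349.4, 169.9]), np.int32(97), array([349.1, 169.6]))]
combi (array([0.4641, 0.0059, 0.0559]), np.float64(0.0006790070720421021)) [(array([319. , 213.6]), np.int32(167), array([317.6, 213.2])), (array([320.7, 188.8]), np.int32(120), array([321.6, 188.6]))]
green (array([ 0.4373, -0.1326,  0.0413]), np.float64(0.000618605990751586)) [(array([372. , 223.8]), np.int32(208), array([370.9, 224.1])), (array([274.6, 202.1]), np.int32(147), array([275. , 200.9]))]
brown both [ 0.5239 -0.3377  0.1029  0.0194] 5.896384934731065 rms px 0.9883180840132112 [2489, 2180]
yellow both [0.6509 0.1031 0.0927 0.0238] 5.3096558711207615 rms px 0.570214920421595 [2491, 1973]
green both [0.5318 0.3267 0.1478 0.0197] 8.467336753968109 rms px 0.9836682983744035 [2465, 1244]
red both [ 0.6185 -0.1073 -0.1236  0.0239] -7.082173872852848 rms px 0.6137964690452041 [2494, 2234]
```

Emit:
move_arm --pt "-0.4139 0 0 0 0.935 -0.653 1" --pt "-0.4139 0 0 0 0.935 -0.653 1" --pt "-0.4139 0 0 0 0.935 -0.653 1" --pt "-0.4139 0 0 0 0.935 -0.653 1" --pt "-0.4139 0 0 0 0.935 -0.653 1" --pt "-0.4139 0 0 0 0.935 -0.653 1" --pt "-0.4139 0 0 0 0.935 -0.653 1" --pt "-0.4139 0 0 0 0.935 -0.653 1" --pt "-0.4139 0 0 0 0.935 -0.653 1" --pt "-0.4139 0 0 0 0.935 -0.653 1" --pt "-0.4139 0 0 0 0.935 -0.653 1" --force 40

```text
t: 3.45
ee_pos: [0.2627, -0.4221, 0.2313]
eef_rot: [0.001, 0.707, -0.001, 0.707]
contact_force: [-0.5, -0.1, 0.1]
width: 0.0856
```

Emit:
move_arm --pt "0 0 0 0.5 0.881 0.725 1" --pt "0 0 0 0.5 0.881 0.725 1" --pt "0 0 0 0.5 0.881 0.725 1" --pt "0 0 0 0.5 0.881 0.725 1" --pt "0 0 0 0.5 0.881 0.725 1" --pt "0 0 0 0.5 0.881 0.725 1" --pt "0 0 0 0.5 0.881 0.725 1"

```text
t: 4.15
ee_pos: [0.3712, -0.2907, 0.1568]
eef_rot: [0.0, 0.707, -0.001, 0.707]
contact_force: [-0.4, -1.4, 0.3]
width: 0.0853
```

```bash
cat > w.py <<'E'
import sys
from h import *
np.set_printoptions(precision=4,suppress=True)
def look(tag,n=None,cam="wrist"):
    w=env.capture(cam);cv2.imwrite(f"pics/{tag}.png",w["pixels"][:,:,::-1])
    if n:
        print([(np.round(x["centre"],4).tolist(),round(x["score"],2)) for x in env.mark_of(w,n)[:2]])
    s=env.state();print(s["t"],s["ee_pos"],s["eef_rot"],s["contact_force"],s["width"]);return w
if __name__=="__main__": look(*sys.argv[1:])
E
python3 w.py wb1 brown_cartridge_mid
```

```text
[([0.3739, -0.2891, 0.027], 0.79)]
4.25 [ 0.3711 -0.2909  0.1568] [ 0.0004  0.707  -0.0008  0.7073] [-0.391   0.1845  0.2162] 0.08512317449490847
```

View pics/wb1.png

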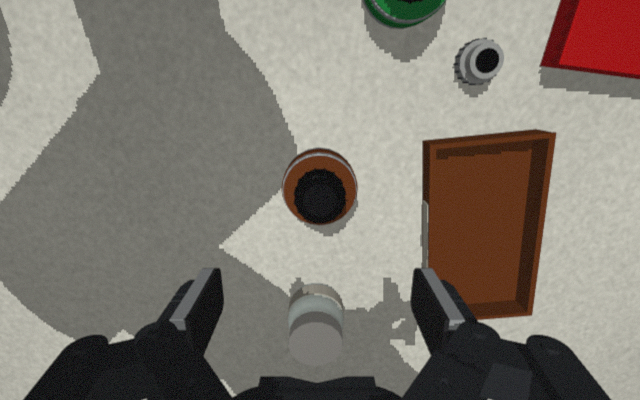

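The cap sits at (320,196), centred between the fingers. Its position agrees with the fixed views, so I descend around it.

Emit:
move_arm --pt "0 0 0 0.3 0.005 0.007 0.8" --pt "0 0 0 0.55 0.005 0.007 0.8" --pt "0 0 0 0.7 0.005 0.007 0.8" --pt "0 0 0 0.79 0.005 0.007 0.8" --pt "0 0 0 0.79 0.005 0.007 0.8" --pt "0 0 0 0.79 0.005 0.007 0.0" --pt "0 0 0 0.79 0.005 0.007 0.0" --pt "0 0 0 0.79 0.005 0.007 0.0" --pt "0 0 0 0.79 0.005 0.007 0.0" --pt "0 0 0 0.79 0.005 0.007 0.0" --pt "0 0 0 0.79 0.005 0.007 0.0"

```text
t: 5.35
ee_pos: [0.3728, -0.2899, 0.0392]
eef_rot: [-0.001, 0.707, -0.001, 0.708]
contact_force: [-3.0, -0.1, 5.3]
width: 0.0385
```

```bash
python3 w.py wb2
```

```text
5.4 [ 0.3728 -0.2899  0.0392] [-0.0007  0.7067 -0.0006  0.7075] [-2.9528 -0.9762  5.4355] 0.03820908958703991
```

View pics/wb2.png

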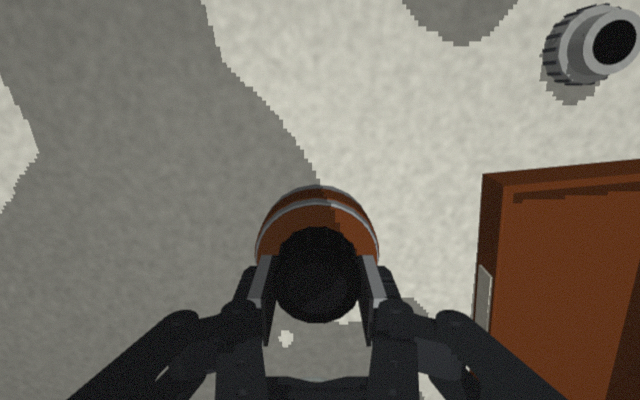

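Emit:
move_arm --pt "0 0 0 -0.15 0 0 0" --pt "0 0 0 -0.4 0 0 0" --pt "0 0 0 -0.45 -0.05 0.2 0" --pt "0 0 0 -0.45 -0.15 0.5 0" --pt "0 0 0 -0.45 -0.25 0.8 0" --pt "0 0 0 -0.45 -0.319 1.0 0" --pt "0 0 0 -0.45 -0.319 1.0 0" --pt "0 0 0 -0.45 -0.319 1.0 0" --pt "0 0 0 -0.45 -0.319 1.0 0"

```text
t: 6.3
ee_pos: [0.5218, -0.3368, 0.1058]
eef_rot: [-0.0, 0.707, 0.0, 0.707]
contact_force: [-0.2, -0.5, -0.8]
width: 0.0383
```

```bash
python3 w.py wb3; python3 w.py tb3 brown_cartridge_mid top
```

```text
6.35 [ 0.5218 -0.3369  0.1059] [-0.      0.707  -0.0001  0.7072] [-0.4952  0.2386 -1.3211] 0.03829091507737799
[]
6.45 [ 0.5219 -0.337   0.1059] [-0.0001  0.7069 -0.0002  0.7073] [0.2085 0.4412 0.0523] 0.03862023985666452
```

View pics/wb3.png

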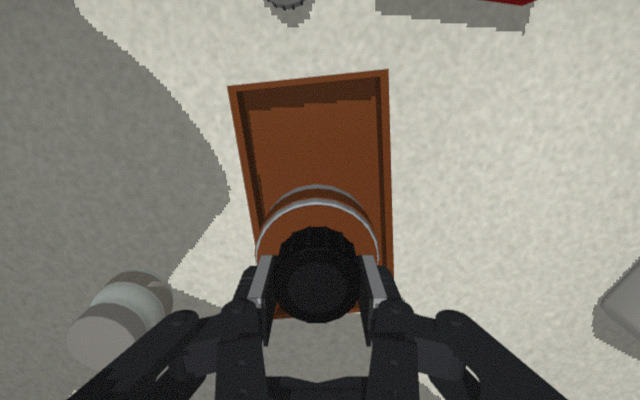

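Emit:
move_arm --pt "0 0 0 0.15 0 0.01 0" --pt "0 0 0 0.28 0 0.01 0" --pt "0 0 0 0.36 0 0.01 0" --pt "0 0 0 0.4 0 0.01 0" --pt "0 0 0 0.41 0 0.01 0" --pt "0 0 0 0.415 0 0.01 0" --pt "0 0 0 0.418 0 0.01 0" --pt "0 0 0 0.418 0 0.01 0" --pt "0 0 0 0.418 0 0.01 0"

```text
t: 7.35
ee_pos: [0.5243, -0.3372, 0.0433]
eef_rot: [-0.0, 0.707, -0.0, 0.707]
contact_force: [-0.7, 0.3, 5.0]
width: 0.0384
```

Emit:
move_arm --pt "0 0 0 0 0 0 0.6" --pt "0 0 0 0 0 0 0.8" --pt "0 0 0 0 0 0 0.8" --pt "0 0 0 0 0 0 0.8" --pt "0 0 0 -0.1 0 0 0.8" --pt "0 0 0 -0.35 0 0 0.8" --pt "0 0 0 -0.65 0 0 0.8" --pt "0 0 0 -0.75 0 0 0.8" --pt "0 0 0 -0.75 0 0 0.8"

```text
t: 8.25
ee_pos: [0.5249, -0.3377, 0.159]
eef_rot: [-0.001, 0.706, -0.001, 0.709]
contact_force: [0.2, 0.5, -0.4]
width: 0.0683
```

```bash
python3 w.py wb4 brown_cartridge_mid
```

```text
[]
8.35 [ 0.5239 -0.3369  0.1551] [-0.0001  0.7071  0.0001  0.7071] [ 0.1276 -0.0567 -1.1302] 0.06832352063111945
```

View pics/wb4.png

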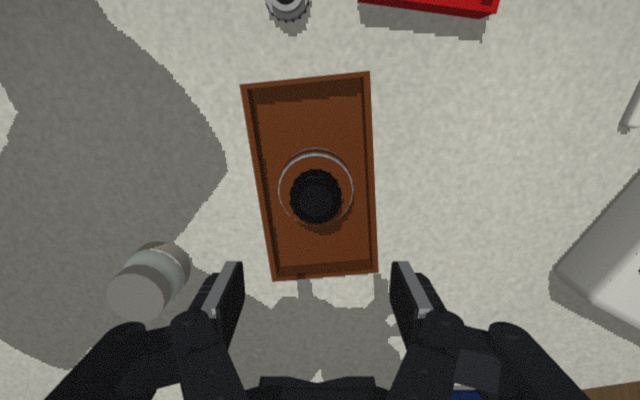

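Brown stands in its tray, cap at (316,196). Green is next.

Emit:
move_arm --pt "0 0 0 0 0.683 -0.29 0.8" --pt "0 0 0 0 0.683 -0.29 0.8" --pt "0 0 0 0 0.683 -0.29 0.8"

```text
t: 8.65
ee_pos: [0.4784, -0.2308, 0.1537]
eef_rot: [0.0, 0.708, 0.001, 0.706]
contact_force: [1.0, 0.8, 0.7]
width: 0.0677
```

Emit:
move_arm --pt "0 0 0 0 0.683 -0.29 0.8" --pt "0 0 0 0 0.683 -0.29 0.8" --pt "0 0 0 0 0.683 -0.29 0.8" --pt "0 0 0 0 0.683 -0.29 0.8" --pt "0 0 0 0 0.683 -0.29 0.8" --pt "0 0 0 0 0.683 -0.29 0.8"

```text
t: 9.25
ee_pos: [0.4373, -0.1331, 0.1547]
eef_rot: [0.0, 0.707, -0.0, 0.707]
contact_force: [0.3, 0.4, -0.5]
width: 0.0682
```

```bash
python3 w.py wg1 green_cartridge_mid
```

```text
[([0.4382, -0.1293, 0.0235], 0.81)]
9.35 [ 0.4372 -0.133   0.1547] [ 0.0004  0.7074 -0.0001  0.7068] [ 0.6624 -0.1423 -0.0598] 0.06807049315406288
```

View pics/wg1.png

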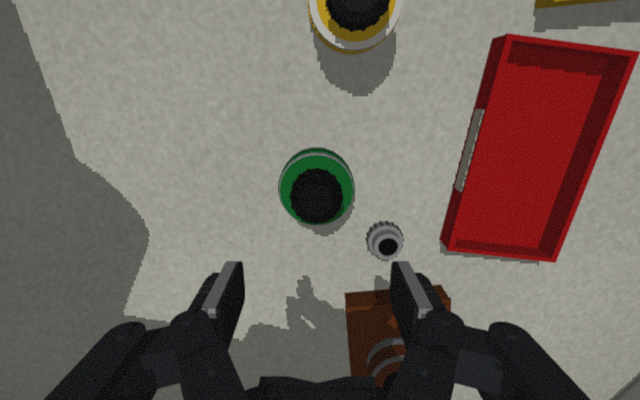

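Emit:
move_arm --pt "0 0 0 0.3 0.013 0 0.8" --pt "0 0 0 0.55 0.013 0 0.8" --pt "0 0 0 0.7 0.013 0 0.8" --pt "0 0 0 0.768 0.013 0 0.8" --pt "0 0 0 0.768 0.013 0 0.8" --pt "0 0 0 0.768 0.013 0 0.0" --pt "0 0 0 0.768 0.013 0 0.0" --pt "0 0 0 0.768 0.013 0 0.0" --pt "0 0 0 0.768 0.013 0 0.0" --pt "0 0 0 0.768 0.013 0 0.0" --pt "0 0 0 0.768 0.013 0 0.0"

```text
t: 10.45
ee_pos: [0.4378, -0.1306, 0.0415]
eef_rot: [-0.001, 0.706, -0.0, 0.708]
contact_force: [-1.3, -0.3, 8.2]
width: 0.0385
```

Emit:
move_arm --pt "0 0 0 -0.15 0 0 0" --pt "0 0 0 -0.45 0 0 0" --pt "0 0 0 -0.75 0 0 0" --pt "0 0 0 -0.867 0.2 0.04 0" --pt "0 0 0 -0.867 0.5 0.1 0" --pt "0 0 0 -0.867 0.8 0.17 0" --pt "0 0 0 -0.867 1.0 0.21 0"

```text
t: 11.15
ee_pos: [0.4688, 0.0222, 0.1713]
eef_rot: [-0.0, 0.706, 0.0, 0.708]
contact_force: [1.6, -0.6, -0.4]
width: 0.0384
```

Emit:
move_arm --pt "0 0 0 0 0.33 0.07 0" --pt "0 0 0 0 0.67 0.14 0" --pt "0 0 0 0 1.0 0.21 0"

```text
t: 11.45
ee_pos: [0.4994, 0.1688, 0.1713]
eef_rot: [0.0, 0.706, 0.0, 0.708]
contact_force: [1.3, -0.3, -0.9]
width: 0.0385
```

Emit:
move_arm --pt "0 0 0 0 0.33 0.07 0" --pt "0 0 0 0 0.67 0.14 0" --pt "0 0 0 0 0.9 0.19 0" --pt "0 0 0 0 1.0 0.207 0" --pt "0 0 0 0 1.0 0.207 0" --pt "0 0 0 0 1.0 0.207 0" --pt "0 0 0 0 1.0 0.207 0"

```text
t: 12.15
ee_pos: [0.5302, 0.3155, 0.1705]
eef_rot: [0.0, 0.707, -0.0, 0.707]
contact_force: [0.5, 0.1, -0.4]
width: 0.0384
```

```bash
python3 w.py wg2 green_tray
```

```text
[]
12.25 [0.5303 0.3156 0.1705] [ 0.0004  0.7069 -0.0003  0.7073] [-0.0145  0.3192 -0.5948] 0.03843048241334355
```

View pics/wg2.png

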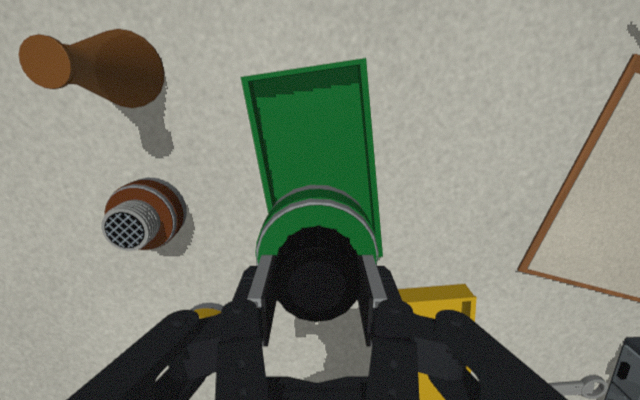

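Emit:
move_arm --pt "0 0 0 0.0 0.075 0.01 0" --pt "0 0 0 0.25 0.075 0.01 0" --pt "0 0 0 0.5 0.075 0.01 0" --pt "0 0 0 0.7 0.075 0.01 0" --pt "0 0 0 0.79 0.075 0.01 0" --pt "0 0 0 0.815 0.075 0.01 0" --pt "0 0 0 0.825 0.075 0.01 0" --pt "0 0 0 0.833 0.075 0.01 0" --pt "0 0 0 0.833 0.075 0.01 0" --pt "0 0 0 0.833 0.075 0.01 0"

```text
t: 13.25
ee_pos: [0.532, 0.3281, 0.0459]
eef_rot: [0.0, 0.707, 0.0, 0.708]
contact_force: [0.6, -0.7, 0.6]
width: 0.0384
```

Emit:
move_arm --pt "0 0 0 0.005 0 0 0" --pt "0 0 0 0.009 0 0 0" --pt "0 0 0 0.009 0 0 0"

```text
t: 13.55
ee_pos: [0.532, 0.3282, 0.0454]
eef_rot: [0.0, 0.707, 0.0, 0.708]
contact_force: [-5.8, -2.7, 16.3]
width: 0.0383
```

Firm floor contact, so I release.

Emit:
move_arm --pt "0 0 0 -0.004 0 0 0.6" --pt "0 0 0 -0.004 0 0 0.8" --pt "0 0 0 -0.004 0 0 0.8" --pt "0 0 0 -0.004 0 0 0.8" --pt "0 0 0 -0.1 0 0 0.8" --pt "0 0 0 -0.35 0 0 0.8" --pt "0 0 0 -0.65 0 0 0.8" --pt "0 0 0 -0.75 0 0 0.8" --pt "0 0 0 -0.75 0 0 0.8"

```text
t: 14.45
ee_pos: [0.5327, 0.3284, 0.16]
eef_rot: [0.001, 0.705, 0.001, 0.709]
contact_force: [0.9, -0.3, -0.2]
width: 0.0687
```

```bash
python3 w.py wg3 open_cartridge_mid
```

```text
[([0.3711, 0.2843, 0.0312], 0.6)]
14.55 [0.5315 0.3278 0.1562] [-0.0001  0.7071  0.0002  0.7071] [ 0.6978  0.0745 -0.5332] 0.06834062239394777
```

View pics/wg3.png

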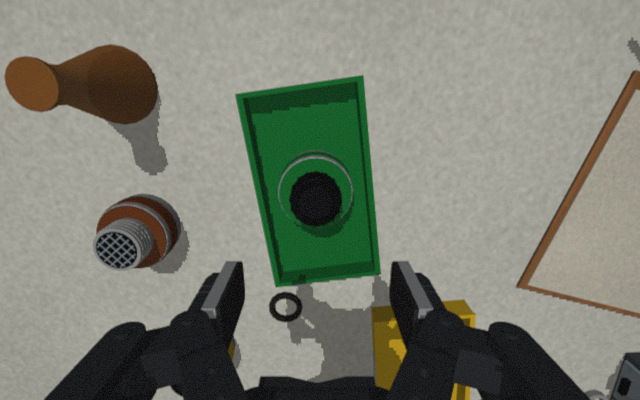

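Emit:
move_arm --pt "0 0 0 0 -0.1 -0.3 0.8" --pt "0 0 0 0 -0.2 -0.6 0.8" --pt "0 0 0 0 -0.27 -0.9 0.8" --pt "0 0 0 0 -0.273 -1.0 0.8" --pt "0 0 0 0 -0.273 -1.0 0.8" --pt "0 0 0 0 -0.273 -1.0 0.8"

```text
t: 15.15
ee_pos: [0.3821, 0.2871, 0.1559]
eef_rot: [-0.0, 0.707, 0.0, 0.707]
contact_force: [0.9, -0.2, -0.1]
width: 0.0684
```

Emit:
move_arm --pt "0 0 0 0 0 -0.09 0.8" --pt "0 0 0 0 0 -0.09 0.8" --pt "0 0 0 0 0 -0.09 0.8"

```text
t: 15.45
ee_pos: [0.3683, 0.287, 0.156]
eef_rot: [-0.0, 0.707, 0.0, 0.707]
contact_force: [-0.1, 0.3, -1.0]
width: 0.0683
```

```bash
python3 w.py wo1 open_cartridge_mid
```

```text
[([0.3707, 0.2863, 0.0301], 0.79)]
15.55 [0.3685 0.287  0.1561] [-0.0001  0.7072  0.0001  0.707 ] [-0.5019 -0.2081  0.1036] 0.06827755046247733
```

View pics/wo1.png

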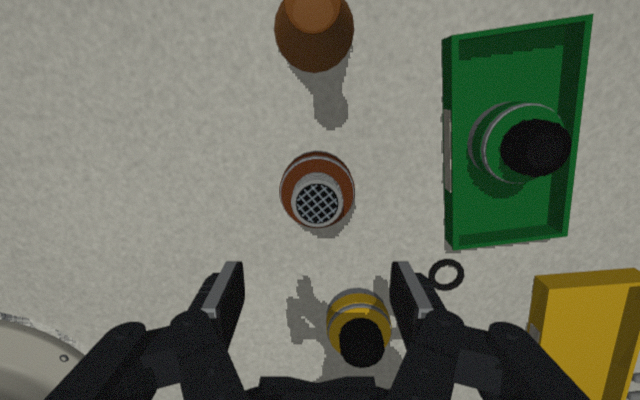

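Emit:
move_arm --pt "0 0 0 0.3 0 0.007 0.8" --pt "0 0 0 0.55 0 0.007 0.8" --pt "0 0 0 0.7 0 0.007 0.8" --pt "0 0 0 0.77 0 0.007 0.8" --pt "0 0 0 0.77 0 0.007 0.8" --pt "0 0 0 0.77 0 0.007 0.0" --pt "0 0 0 0.77 0 0.007 0.0" --pt "0 0 0 0.77 0 0.007 0.0" --pt "0 0 0 0.77 0 0.007 0.0" --pt "0 0 0 0.77 0 0.007 0.0" --pt "0 0 0 0.77 0 0.007 0.0" --force 50

```text
t: 16.65
ee_pos: [0.37, 0.2874, 0.0423]
eef_rot: [0.0, 0.706, 0.001, 0.708]
contact_force: [-1.8, -1.8, 9.8]
width: 0.0367
```

Emit:
move_arm --pt "0 0 0 -0.15 0 0 0" --pt "0 0 0 -0.45 0 0 0" --pt "0 0 0 -0.75 0 0 0" --pt "0 0 0 -0.867 -0.2 0.13 0" --pt "0 0 0 -0.867 -0.45 0.28 0" --pt "0 0 0 -0.867 -0.7 0.44 0" --pt "0 0 0 -0.867 -0.877 0.552 0"

```text
t: 17.35
ee_pos: [0.4533, 0.1534, 0.172]
eef_rot: [0.0, 0.706, -0.0, 0.708]
contact_force: [-0.6, 0.1, -0.7]
width: 0.0366
```

Emit:
move_arm --pt "0 0 0 0 -0.26 0.16 0" --pt "0 0 0 0 -0.52 0.33 0" --pt "0 0 0 0 -0.78 0.49 0" --pt "0 0 0 0 -0.877 0.552 0"

```text
t: 17.75
ee_pos: [0.5365, 0.0206, 0.1715]
eef_rot: [0.001, 0.707, -0.001, 0.708]
contact_force: [-0.5, 0.1, -1.2]
width: 0.0365
```

Emit:
move_arm --pt "0 0 0 0 -0.26 0.16 0" --pt "0 0 0 0 -0.52 0.33 0" --pt "0 0 0 0 -0.75 0.47 0" --pt "0 0 0 0 -0.877 0.54 0" --pt "0 0 0 0 -0.877 0.54 0" --pt "0 0 0 0 -0.877 0.54 0" --pt "0 0 0 0 -0.877 0.54 0"

```text
t: 18.45
ee_pos: [0.6157, -0.1067, 0.1712]
eef_rot: [-0.0, 0.707, 0.0, 0.707]
contact_force: [-1.2, -0.2, -0.5]
width: 0.0367
```

```bash
python3 w.py wo2 red_tray
```

```text
[([0.6221, -0.1089, 0.0007], 0.7)]
18.55 [ 0.6158 -0.1067  0.1713] [-0.0005  0.7069  0.0005  0.7073] [ 0.0509  0.394  -0.6106] 0.03715392338695624
```

View pics/wo2.png

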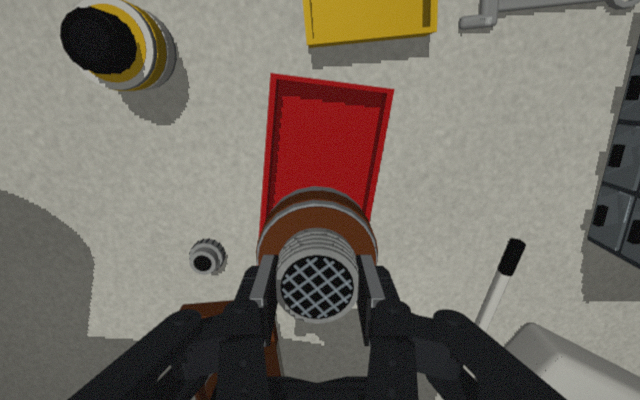

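Emit:
move_arm --pt "0 0 0 0.1 0 0.023 0" --pt "0 0 0 0.35 0 0.023 0" --pt "0 0 0 0.6 0 0.023 0" --pt "0 0 0 0.75 0 0.023 0" --pt "0 0 0 0.8 0 0.023 0" --pt "0 0 0 0.82 0 0.023 0" --pt "0 0 0 0.83 0 0.023 0" --pt "0 0 0 0.834 0 0.023 0" --pt "0 0 0 0.836 0 0.023 0" --pt "0 0 0 0.836 0 0.023 0"

```text
t: 19.55
ee_pos: [0.6199, -0.1078, 0.0464]
eef_rot: [-0.0, 0.707, -0.0, 0.708]
contact_force: [-0.4, 0.4, 6.5]
width: 0.0367
```

Emit:
move_arm --pt "0 0 0 0 0 0 0.6" --pt "0 0 0 0 0 0 0.8" --pt "0 0 0 0 0 0 0.8" --pt "0 0 0 0 0 0 0.8" --pt "0 0 0 -0.1 0 0 0.8" --pt "0 0 0 -0.35 0 0 0.8" --pt "0 0 0 -0.65 0 0 0.8" --pt "0 0 0 -0.75 0 0 0.8" --pt "0 0 0 -0.75 0 0 0.8" --force 40

```text
t: 20.45
ee_pos: [0.6205, -0.108, 0.1618]
eef_rot: [-0.001, 0.705, -0.0, 0.709]
contact_force: [0.1, -0.3, -0.5]
width: 0.0684
```

```bash
python3 w.py wo3 open_cartridge_mid
```

```text
[([0.6232, -0.1101, 0.0325], 0.91)]
20.55 [ 0.6193 -0.1076  0.1578] [-0.0001  0.7071  0.0001  0.7071] [-0.7369 -0.0662 -0.5075] 0.06802402613004009
```

View pics/wo3.png

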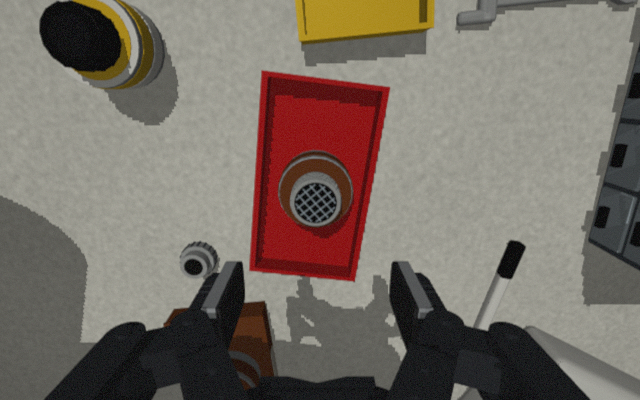

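Emit:
move_arm --pt "0 0 0 0 0.23 -0.3 0.8" --pt "0 0 0 0 0.46 -0.6 0.8" --pt "0 0 0 0 0.7 -0.9 0.8" --pt "0 0 0 0 0.77 -1.0 0.8" --pt "0 0 0 0 0.77 -1.0 0.8" --pt "0 0 0 0 0.77 -1.0 0.8"

```text
t: 21.15
ee_pos: [0.4689, 0.0082, 0.1573]
eef_rot: [-0.0, 0.707, 0.0, 0.707]
contact_force: [0.6, -0.8, 0.3]
width: 0.0682
```

```bash
python3 w.py wc1 combi_cartridge_mid
```

```text
[([0.4628, 0.0017, 0.0361], 0.87)]
21.25 [0.4697 0.0074 0.1573] [0.     0.7074 0.     0.7068] [ 0.6304  0.0321 -0.4978] 0.06814177400017458
```

View pics/wc1.png

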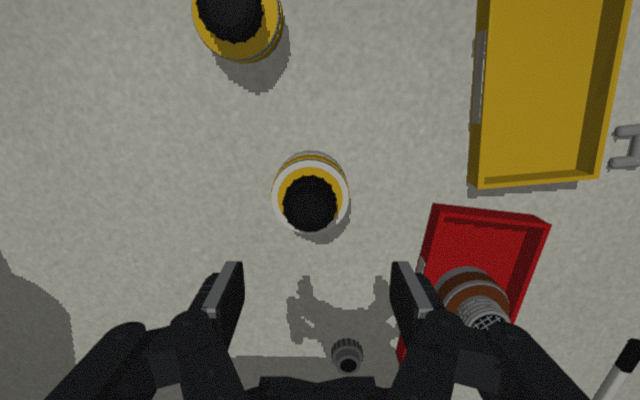

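Emit:
move_arm --pt "0 0 0 0.15 -0.01 -0.035 0.8" --pt "0 0 0 0.4 -0.01 -0.035 0.8" --pt "0 0 0 0.6 -0.01 -0.035 0.8" --pt "0 0 0 0.7 -0.01 -0.035 0.8" --pt "0 0 0 0.7 -0.01 -0.035 0.8" --pt "0 0 0 0.7 -0.01 -0.035 0.0" --pt "0 0 0 0.7 -0.01 -0.035 0.0" --pt "0 0 0 0.7 -0.01 -0.035 0.0" --pt "0 0 0 0.7 -0.01 -0.035 0.0" --pt "0 0 0 0.7 -0.01 -0.035 0.0" --pt "0 0 0 0.7 -0.01 -0.035 0.0"

```text
t: 22.35
ee_pos: [0.4649, 0.0061, 0.0539]
eef_rot: [-0.0, 0.706, -0.0, 0.708]
contact_force: [-0.1, -0.5, 6.3]
width: 0.038
```

```bash
python3 w.py wc2
```

```text
22.4 [0.4649 0.0061 0.0539] [-0.0003  0.7064 -0.      0.7079] [-0.4288 -1.5618  6.8016] 0.03828091489640108
```

View pics/wc2.png

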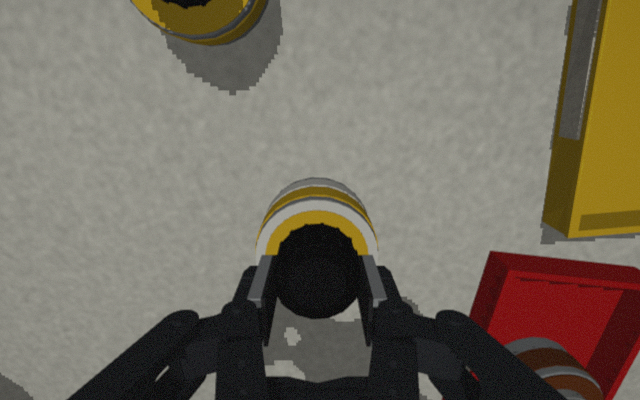

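Emit:
move_arm --pt "0 0 0 -0.15 0 0 0" --pt "0 0 0 -0.45 0 0 0" --pt "0 0 0 -0.75 0 0 0" --pt "0 0 0 -0.8 0.05 0.2 0" --pt "0 0 0 -0.8 0.12 0.45 0" --pt "0 0 0 -0.8 0.177 0.633 0"

```text
t: 23.0
ee_pos: [0.5609, 0.0333, 0.1738]
eef_rot: [-0.0, 0.706, 0.0, 0.708]
contact_force: [-0.1, -0.6, -0.6]
width: 0.0382
```

Emit:
move_arm --pt "0 0 0 0 0.08 0.3 0" --pt "0 0 0 0 0.15 0.52 0" --pt "0 0 0 0 0.177 0.633 0" --pt "0 0 0 0 0.177 0.633 0" --pt "0 0 0 0 0.177 0.633 0" --pt "0 0 0 0 0.177 0.633 0"

```text
t: 23.6
ee_pos: [0.6534, 0.0593, 0.1731]
eef_rot: [-0.0, 0.707, 0.0, 0.707]
contact_force: [0.8, 0.0, -0.9]
width: 0.0381
```

```bash
python3 w.py wc3 yellow_tray
```

```text
[([0.6551, 0.1007, -0.0058], 0.67)]
23.7 [0.6535 0.0592 0.1733] [0.     0.7069 0.     0.7073] [-0.6841  0.5496 -0.942 ] 0.03754630082804403
```

View pics/wc3.png

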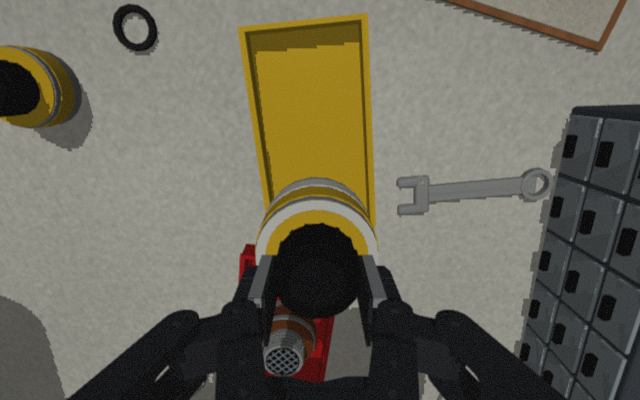

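Emit:
move_arm --pt "0 0 0 0.1 0 0.007 0" --pt "0 0 0 0.35 0 0.007 0" --pt "0 0 0 0.57 0 0.007 0" --pt "0 0 0 0.7 0 0.007 0" --pt "0 0 0 0.74 0 0.007 0" --pt "0 0 0 0.757 0 0.007 0" --pt "0 0 0 0.767 0 0.007 0" --pt "0 0 0 0.772 0 0.007 0" --pt "0 0 0 0.773 0 0.007 0" --pt "0 0 0 0.773 0 0.007 0"

```text
t: 24.7
ee_pos: [0.6555, 0.0595, 0.058]
eef_rot: [-0.0, 0.707, 0.0, 0.708]
contact_force: [-2.2, -0.5, 6.9]
width: 0.0381
```

Emit:
move_arm --pt "0 0 0 0 0 0 0.6" --pt "0 0 0 0 0 0 0.8" --pt "0 0 0 0 0 0 0.8" --pt "0 0 0 0 0 0 0.8" --pt "0 0 0 -0.1 0 0 0.8" --pt "0 0 0 -0.35 0 0 0.8" --pt "0 0 0 -0.6 0 0 0.8" --pt "0 0 0 -0.67 0 0 0.8" --pt "0 0 0 -0.67 0 0 0.8"

```text
t: 25.6
ee_pos: [0.6559, 0.0595, 0.1603]
eef_rot: [-0.0, 0.706, 0.0, 0.709]
contact_force: [-0.4, 0.2, 0.4]
width: 0.0684
```

```bash
python3 w.py wc4 combi_cartridge_mid
```

```text
[([0.6549, 0.0587, 0.039], 0.89)]
25.7 [0.6547 0.0595 0.1567] [-0.0001  0.7074  0.0001  0.7068] [ 1.0761 -0.3923 -0.9232] 0.06810368284720414
```

View pics/wc4.png

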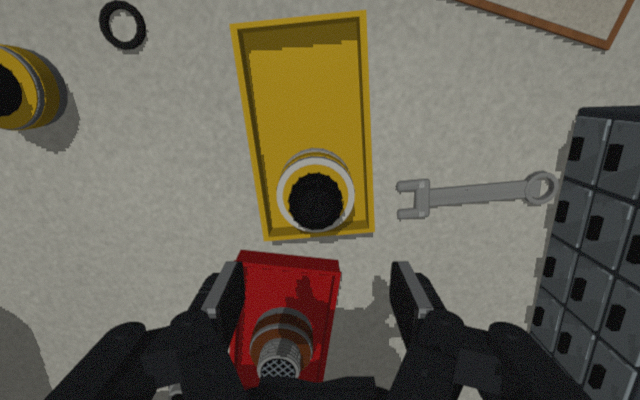

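Combi stands flat inside the yellow tray at (316,195). Yellow is the last one.

Emit:
move_arm --pt "0 0 0 0 0.1 -0.3 0.8" --pt "0 0 0 0 0.2 -0.6 0.8" --pt "0 0 0 0 0.273 -0.8125 0.8"

```text
t: 26.0
ee_pos: [0.5301, 0.1009, 0.1554]
eef_rot: [-0.0, 0.708, 0.0, 0.706]
contact_force: [0.1, -0.2, 0.9]
width: 0.0681
```

Emit:
move_arm --pt "0 0 0 0 0.1 -0.3 0.8" --pt "0 0 0 0 0.2 -0.6 0.8" --pt "0 0 0 0 0.273 -0.8125 0.8" --pt "0 0 0 0 0.273 -0.8125 0.8" --pt "0 0 0 0 0.273 -0.8125 0.8" --pt "0 0 0 0 0.273 -0.8125 0.8"

```text
t: 26.6
ee_pos: [0.4116, 0.141, 0.1568]
eef_rot: [-0.0, 0.707, -0.0, 0.707]
contact_force: [-0.1, -0.0, -0.3]
width: 0.0685
```

```bash
python3 w.py wy1 yellow_cartridge_mid
```

```text
[([0.4075, 0.143, 0.0277], 0.93)]
26.7 [0.4118 0.1409 0.1568] [ 0.0001  0.7075 -0.0002  0.7067] [-0.2627  0.8344 -0.9812] 0.06863160951488813
```

View pics/wy1.png

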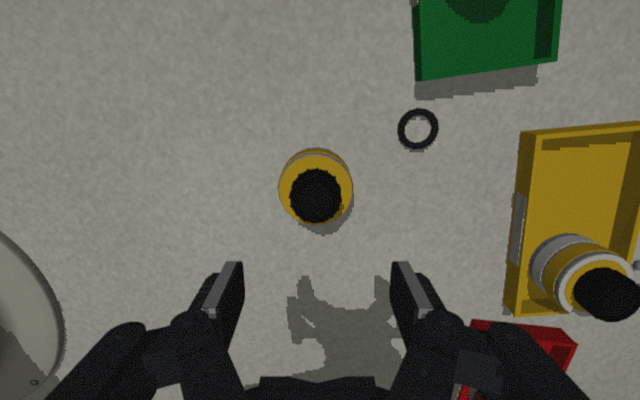

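Emit:
move_arm --pt "0 0 0 0.3 0.005 -0.005 0.8" --pt "0 0 0 0.55 0.005 -0.005 0.8" --pt "0 0 0 0.7 0.005 -0.005 0.8" --pt "0 0 0 0.777 0.005 -0.005 0.8" --pt "0 0 0 0.777 0.005 -0.005 0.8" --pt "0 0 0 0.777 0.005 -0.005 0.0" --pt "0 0 0 0.777 0.005 -0.005 0.0" --pt "0 0 0 0.777 0.005 -0.005 0.0" --pt "0 0 0 0.777 0.005 -0.005 0.0" --pt "0 0 0 0.777 0.005 -0.005 0.0" --pt "0 0 0 0.777 0.005 -0.005 0.0"

```text
t: 27.8
ee_pos: [0.4114, 0.1421, 0.0423]
eef_rot: [-0.0, 0.706, 0.0, 0.708]
contact_force: [-0.9, -1.2, 7.3]
width: 0.0386
```

Emit:
move_arm --pt "0 0 0 -0.15 0 0 0" --pt "0 0 0 -0.45 0 0 0" --pt "0 0 0 -0.75 0 0 0" --pt "0 0 0 -0.867 0 0.2 0" --pt "0 0 0 -0.867 0.01 0.5 0" --pt "0 0 0 -0.867 0.016 0.785 0"

```text
t: 28.4
ee_pos: [0.5303, 0.1446, 0.1731]
eef_rot: [0.0, 0.706, 0.0, 0.708]
contact_force: [0.4, -0.3, -1.1]
width: 0.0383
```

Emit:
move_arm --pt "0 0 0 0 0.01 0.3 0" --pt "0 0 0 0 0.016 0.6 0" --pt "0 0 0 0 0.016 0.75 0" --pt "0 0 0 0 0.016 0.785 0" --pt "0 0 0 0 0.016 0.785 0" --pt "0 0 0 0 0.016 0.785 0" --pt "0 0 0 0 0.016 0.785 0"

```text
t: 29.1
ee_pos: [0.6453, 0.1471, 0.1716]
eef_rot: [-0.0, 0.707, 0.0, 0.707]
contact_force: [-0.5, 0.1, -1.3]
width: 0.0383
```

```bash
python3 w.py wy2
```

```text
29.15 [0.6454 0.1471 0.1716] [-0.0001  0.7068  0.0003  0.7074] [-1.028   0.7809 -1.5016] 0.038018199308914966
```

View pics/wy2.png

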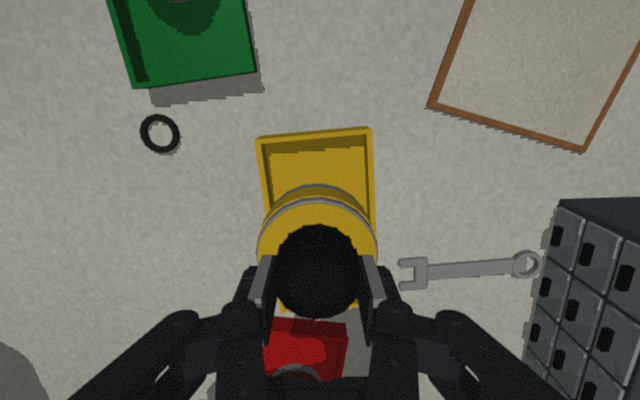

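Emit:
move_arm --pt "0 0 0 0.1 0 0.007 0" --pt "0 0 0 0.35 0 0.007 0" --pt "0 0 0 0.6 0 0.007 0" --pt "0 0 0 0.75 0 0.007 0" --pt "0 0 0 0.8 0 0.007 0" --pt "0 0 0 0.82 0 0.007 0" --pt "0 0 0 0.83 0 0.007 0" --pt "0 0 0 0.835 0 0.007 0" --pt "0 0 0 0.838 0 0.007 0" --pt "0 0 0 0.838 0 0.007 0"

```text
t: 30.15
ee_pos: [0.6476, 0.147, 0.0464]
eef_rot: [-0.0, 0.707, 0.0, 0.708]
contact_force: [-1.5, -0.3, 6.0]
width: 0.0382
```

Emit:
move_arm --pt "0 0 0 0 0 0 0.6" --pt "0 0 0 0 0 0 0.8" --pt "0 0 0 0 0 0 0.8" --pt "0 0 0 0 0 0 0.8" --pt "0 0 0 -0.1 0 0 0.8" --pt "0 0 0 -0.35 0 0 0.8" --pt "0 0 0 -0.65 0 0 0.8" --pt "0 0 0 -0.95 0 0 0.8" --pt "0 0 0 -1.0 0 0 0.8" --pt "0 0 0 -1.0 0 0 0.8"

```text
t: 31.15
ee_pos: [0.6477, 0.147, 0.1981]
eef_rot: [0.0, 0.706, 0.0, 0.709]
contact_force: [0.2, 0.5, -0.9]
width: 0.0687
```

Emit:
move_arm --pt "0 0 0 -0.5 -0.2 -0.3 0.8" --pt "0 0 0 -0.5 -0.3 -0.6 0.8" --pt "0 0 0 -0.5 -0.4 -0.9 0.8" --pt "0 0 0 -0.5 -0.4 -1.0 0.8" --pt "0 0 0 -0.5 -0.4 -1.0 0.8" --pt "0 0 0 -0.5 -0.4 -1.0 0.8" --pt "0 0 0 -0.5 -0.4 -1.0 0.8"

```text
t: 31.85
ee_pos: [0.4975, 0.0869, 0.2694]
eef_rot: [-0.0, 0.708, 0.0, 0.707]
contact_force: [0.5, 0.2, 0.9]
width: 0.0684
```

```bash
python3 - <<'E'
from h import *
for nm in ("scene","top","wrist"):
    c=env.capture(nm);p=c["pixels"]
    x0,y0,x1,y1={"top":(130,100,510,290),"scene":(140,120,460,300),"wrist":(0,0,640,400)}[nm]
    f=1 if nm=="wrist" else 2
    cv2.imwrite(f"pics/{nm}_end.png",cv2.resize(p[y0:y1,x0:x1,::-1],None,fx=f,fy=f,interpolation=cv2.INTER_CUBIC))
    if nm!="wrist":
        for n in C: print(n,nm,[(np.round(x["centre"],3).tolist(),round(x["score"],2)) for x in env.mark_of(c,n)[:2]])
s=env.state();print(s["t"],s["contact_force"],s["ee_pos"])
E
```

```text
brown_cartridge_mid scene [([0.522, -0.336, 0.034], 0.82)]
yellow_cartridge_mid scene [([0.646, 0.143, 0.03], 0.56)]
combi_cartridge_mid scene [([0.657, 0.06, 0.038], 0.78), ([0.522, -0.335, 0.034], 0.65)]
green_cartridge_mid scene [([0.531, 0.327, 0.032], 0.8)]
open_cartridge_mid scene [([0.618, -0.108, 0.031], 0.81)]
flask_mid scene [([0.364, 0.418, 0.051], 0.87)]
brown_cartridge_mid top [([0.524, -0.332, 0.032], 0.94)]
yellow_cartridge_mid top []
combi_cartridge_mid top []
green_cartridge_mid top [([0.532, 0.326, 0.034], 0.79), ([0.369, 0.417, 0.052], 0.62)]
open_cartridge_mid top [([0.621, -0.11, 0.035], 0.9)]
flask_mid top [([0.37, 0.412, 0.05], 0.93), ([0.526, -0.336, -0.004], 0.32)]
32.6 [ 0.16346417 -0.01172892 -0.08243309] [0.49707129 0.08684432 0.27019838]
```

View pics/scene_end.png

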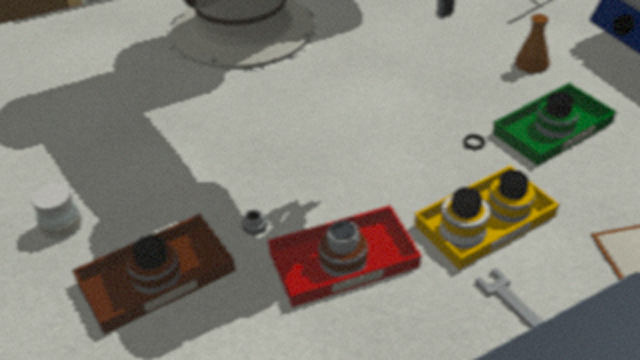

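View pics/top_end.png

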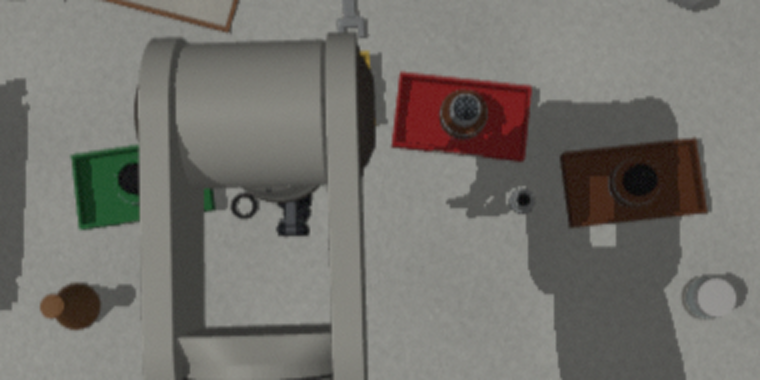

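View pics/wrist_end.png

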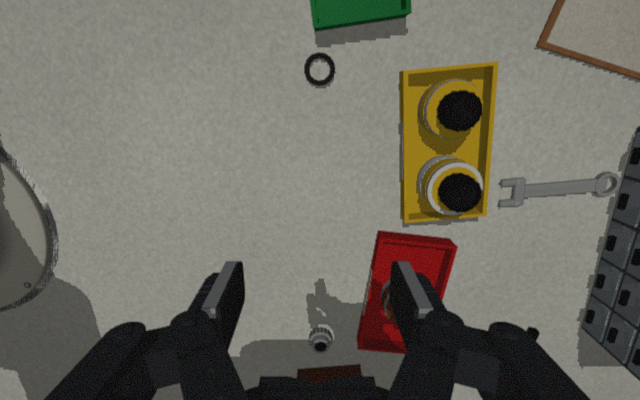

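The scene crop shows all five cartridges upright in the right trays: brown (150,250), open (343,240), combi (466,205), yellow (513,188) and green (560,105). The flask at (535,45) has not moved, and the arm is clear of everything.

```bash
python3 -c "
from bench import env
print(env.sign_off())"
```

```text
the job is handed in; nothing more can be done
None
```

All five cartridges are in their trays and the job is handed in, after about 33 s of the 128 s allowed. Each sealed cartridge went to the tray of its own colour. The combi went beside the yellow one, and the opened one went into the red tray. I gripped each by its cap or neck, lowered it until the wrist force showed floor contact, and then released it.

**Final positions:** in the last pictures every cartridge stood neck up inside its tray. The centre heights measured about 32–35 mm for the short cartridges (30 mm for yellow) and 38 mm for the combi. Flat on a tray floor they should read 32 and 38 mm, so these agree within the detector's accuracy of about 4 mm.

**Flask:** it read the same place before and after, about (0.37, 0.41), within 2 mm in each view.

**Checks that failed or stood out:**
- The arm hid the yellow tray in the final top view, so yellow and combi were confirmed there only from the scene and wrist pictures.
- The detector missed placed cartridges or trays in a few pictures, and gave some false second answers, which I ignored.
- The green cartridge was set down with about 16 N of contact; the others took about 5–7 N.

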